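# Strip the oil filter pot for washing-up

### The arm

A 6-joint arm with a two-finger parallel gripper is mounted at the origin on the work surface. World frame = base frame: x ahead of the robot, y to its left, z up, the work surface at z = 0. Lengths are in m, angles in rad, forces in N, time in s.
With the tool pointing down it reaches from about 0.375 to 0.75 m from the base axis. Payload 9 kg.
Tool frame: the origin (TCP) lies midway between the tips of the shut fingers; the grasp point (between the pads) lies env.grip_depth behind it (env.grip_depth is the distance from the TCP to the grasp point, in m); z points along the fingers, x is the direction in which the jaws open and shut, and the axes are right-handed (so a half turn about z gives the same grasp; the last joint's range is limited). The gripper opens to 85 mm and grips with 20 to 120 N. Pads are 22 mm wide; open, the fingers measure 114 mm over their backs; the gripper's body (76 mm by 85 mm) begins 54 mm behind the grasp point. The pads swing forward as they close: fully open they stand 13 mm farther back than shut.
Start: joints at [-1.368, 0.104, 0.097, 1.564, 0, 1.353], TCP at [0.245, -0.548, 0.231] pointing down, gripper open.
Joint ranges: [-2.99, 2.99], [-0.84, 1.86], [-1.1, 1.16], [-1.84, 2.11], [-1.51, 1.56], [-3.14, 3.14]. Speed limits (rad/s): [2.22, 2.22, 2.57, 3.14, 3.14, 3.14].

### API

Orientations are given as a unit quaternion [x, y, z, w].
In Python, from bench import env, vision, workorder, search_frame, outline_of gives the robot as it stands. The module is installed in compiled form; this text tells all that it offers.
- The arm moves only by the tool servo_tool, never from a script. Its argument "deltas" is a list of rows, each a list of 7 numbers: the turn, a rotation vector about the world's x, y, z in rad, then the shift along the world's x, y, z in mm, then the finger opening in mm, from 0 to 85.4. In form: [[rx, ry, rz, dx, dy, dz, hand], ...]. A call has 1 to 20 rows; each row shifts and turns the commanded pose from where the row before left it; what a row does not reach is not made up. A row lasts 1/8 s, in which the tool goes at most 62.5 mm and 10.7 degrees, less where a joint would pass 70% of its speed; a pose out of reach is approached as far as the arm can. A call is refused whole if a number of a shift passes 62.5 or a number of a turn 0.188, either way. A call with a gripper value outside its range is refused whole. The fingers move at their own pace and stop on an object; the grip force is fixed at half the most. Time passes only in rows, so rows that do not move let the fingers close. It gives the time, the measured TCP pose, the force and the opening at its end, in the units of the state.
- env.observe(): the state, without advancing time (a new reading comes with each control period).
- vision.capture(name): name is "side" or "top" or "wrist"; returns a dict with "color" (420x560x3 uint8, red, green, blue), "intrinsics" (3x3 intrinsics, pixels), "distortion" ([k1, k2, p1, p2, k3] as OpenCV has them; the pictures are not rectified), "R" (3x3) and "t" (3): a world point X has camera coordinates R X + t. Camera axes: x right, y down, z forward; pixel columns grow to the right and rows downward; lengths in m; the calibration is good to about 2 mm. A picture is of the moment at which its call begins. There is no depth.
- workorder.job_done(): hands the job in, once; it reports no verdict.
Trained networks look in the newest picture that a camera, given by its name, has taken for a name from the list of things; names that differ only in an ending like _2 or _b are one class to them, and where a whole thing is asked for, a point or a joint stands for the part that bears it (a point fixed in the world has none). Each returns a list of dicts, best first, with "score" (0 to 1); they miss things now and then, are a little off and sometimes report something else, mostly with a low value. They report only what shows in the picture. A call takes as long as a camera call. They do not tell look-alikes from the thing itself.
- search_frame(name, camera): "centre" ([x, y, z] in m, in the coordinates of the camera as it stood for that picture, good to about 4 mm: the middle of the surface that is visible of it).
- outline_of(name, camera): "pixels" (420x560 bool, what is visible of it).
The state is a dict: "t": time; "joint_pos": joint angles; "dq": joint speeds; "effort": joint torques, N m; "tool_pos": TCP position; "eef_rot": TCP orientation; "wrist_force": force on the tool from outside, world axes, zero at the start; "torque": the same for the moment, N m; "finger_gap": finger opening in m.
Only numpy, scipy, OpenCV 4.12 (cv2) and the standard library are available. Lean on these libraries where they do the work, as an engineer would, in place of code of your own. Each camera call takes 0.05 s, during which the arm holds its last target.

### The job

The cold, empty oil filter pot on the fry-station bench has to go to the wash-up: take it apart in order. First lift off its lid, then lift the perforated strainer out by its bar, and set both gently side by side on the floor of the shallow steel tray, each standing upright the way it came off. Leave the pot standing where it is.

Things in the scene. Friction and masses are not known exactly. Their poses are not given: they have to be found in the camera images.
- pot: Wide, low round steel pot with two dark wire loop handles (not the narrower canister near it, which has none). Outer diameter 136 mm, inner 128, height 110, 1.3 kg, loose. Loops reach 100 mm from the axis along its +y and -y, 84 mm up. Origin: centre of underside, z up. At the start the strainer hangs in it, the lid lies on the strainer.
- strainer: Perforated steel basket in the pot, under the lid. Foot diameter 100 mm, tapering out to 116; flange diameter 144 at height 70-74 rests on the pot's rim. Origin: centre of underside, z up; home it is 40 mm above the pot's. Lifting bar bridges the mouth along its x axis: 72 mm long, 12 wide (y), 14 high, centred 98 mm above the origin, 8 mm wire legs at both ends. 0.25 kg; stands on its foot.
- lid: Hat-shaped steel lid: drum diameter 104 mm, height 48, hollow below; brim diameter 144 at height 6-10; black upright knob diameter 30 on the centre line at height 48-82. Origin: centre of lower edge, z up; on the pot it is 108 mm above the pot's, the brim on the strainer's flange. No latch: lift 40 mm straight up to clear the bar inside. 0.3 kg; stands on its lower edge.
- tray: Shallow open steel tray, fixed to the bench: 210 mm along its x, 370 along its y (long side), 40 high, walls and floor 4 thick (inside 202 by 362; a narrow lip outside the rim). Origin: centre of underside, z up; inner floor at 4 mm. Lid and strainer fit side by side at about y = +85 and -85 mm, either way round.
Not all that is in view belongs to the job. What is shaped like the lid but pink, purple or red is not meant.

How it is judged:
On the way, in this order (a step that is already met when the one before it is completed fails the run):
1. the lid is taken away from the pot while the strainer is still home in it (horizontal distance between lid and pot above 0.12 m and z of strainer in the frame of pot below 0.052 m and horizontal distance between strainer and pot below 0.015 m), for 0.1 s.
2. then the strainer is lifted out and taken away from the pot (horizontal distance between strainer and pot above 0.12 m), for 0.1 s.
At the end, for the whole second after the job is handed in: Lid and strainer both stand released and at rest on the tray's floor (origins less than 15 mm above the tray's underside, tilted less than 0.15 rad), inside its walls and side by side; the pot stands upright (0.1 rad) within 40 mm of where it was (x of lid in the frame of tray between -0.05 and 0.05 m and y of lid in the frame of tray between -0.14 and 0.14 m and z of lid in the frame of tray between -0.005 and 0.015 m and angle between each of lid, strainer's own z axis and vertical below 0.15 rad and linear speed of each of lid, strainer below 0.02 m/s and x of strainer in the frame of tray between -0.06 and 0.06 m and y of strainer in the frame of tray between -0.15 and 0.15 m and z of strainer in the frame of tray between -0.005 and 0.015 m and horizontal distance between lid and strainer above 0.09 m and distance of pot from where it was at the start of the episode below 0.04 m and angle between pot's own z axis and vertical below 0.1 rad); the robot touches nothing.
It fails at once if the lid is dropped or slammed down (0.7 m/s at tray height, as after a fall of 25 mm) (z of lid in the frame of tray below 0.03 m and linear speed of lid above 0.7 m/s).
It fails at once if the strainer is dropped or slammed down (0.7 m/s at tray height, as after a fall of 25 mm) (z of strainer in the frame of tray below 0.03 m and linear speed of strainer above 0.7 m/s).
It fails at once if the pot is tipped by more than 0.35 rad (angle between pot's own z axis and vertical above 0.35 rad).
It also fails if it takes over 64 s, if anything falls off the work surface, if the arm or the gripper's body presses on something with over 40 N, if the wrist force passes 120 N, or if a joint passes its speed limit or range.

## Working session

There is one attempt and no reset: what is moved stays moved. The work goes in short steps, Python scripts to look and compute and a tool call to move; the robot and the scene stay as the last step left them, time stands still between calls to the robot, and variables do not carry over. Pictures are saved under pics/ and viewed, and the job is handed in when it is done.

Besides the shell and the picture viewer there is one more tool, called after "Emit:" by a JSON object that holds its "method" and its "body", one argument or row to a line. servo_tool: Moves the arm, as the interface text tells. Its arguments: {"type":"object","properties":{"deltas":{"type":"array"}},"required":["deltas"]}

```bash
mkdir -p pics; cat > h.py <<'E'
import numpy as np,cv2
from bench import env,vision,workorder,search_frame,outline_of
def cap(n,f):
    c=vision.capture(n); cv2.imwrite('pics/'+f,c['color'][:,:,::-1]); return c
def ray(c,uv):
    p=cv2.undistortPoints(np.array([[uv]],float),np.array(c['intrinsics'],float),np.array(c['distortion'],float))[0,0]
    R=np.array(c['R']);t=np.array(c['t']); return -R.T@t, (lambda d:d/np.linalg.norm(d))(R.T@np.array([p[0],p[1],1]))
def atz(c,uv,z):
    o,d=ray(c,uv); return o+d*(z-o[2])/d[2]
def tri(rs):
    A=np.zeros((3,3));b=np.zeros(3)
    for o,d in rs:
        P=np.eye(3)-np.outer(d,d);A+=P;b+=P@o
    x=np.linalg.solve(A,b); return x,[np.linalg.norm((np.eye(3)-np.outer(d,d))@(x-o)) for o,d in rs]
def proj(c,X):
    r,_=cv2.Rodrigues(np.array(c['R'],float)); return cv2.projectPoints(np.array(X,float).reshape(-1,1,3),r,np.array(c['t'],float),np.array(c['intrinsics'],float),np.array(c['distortion'],float))[0][:,0]
def w(c,p): return np.array(c['R']).T@(np.array(p)-np.array(c['t']))
E
python3 - <<'E'
from h import *
np.set_printoptions(precision=4,suppress=True)
print(env.observe(),env.grip_depth)
for n in ['side','top','wrist']:
    c=cap(n,n+'0.png')
    print(n,'pos',ray(c,(280,210)))
    for k in ['pot','strainer','lid','tray']:
        for r in search_frame(k,n)[:5]: print(k,round(r['score'],2),w(c,r['centre']),proj(c,w(c,r['centre']))[0])
E
```

```text
{'t': 0.0, 'joint_pos': array([-1.3677,  0.1047,  0.0964,  1.5639, -0.    ,  1.3531]), 'dq': array([ 0.0005,  0.0016, -0.0001,  0.0014,  0.0021, -0.0009]), 'effort': array([ -0.002 , -55.6932,  50.3649,   0.0168,  -0.0004,  -0.    ]), 'tool_pos': array([ 0.245 , -0.5473,  0.2305]), 'eef_rot': array([ 0.8392, -0.5438, -0.0005, -0.0005]), 'wrist_force': array([ 0.0085,  0.6001, -1.2942]), 'torque': array([ 0.0113,  0.0447, -0.0096]), 'finger_gap': 0.08525989956059257} 0.0187
side pos (array([0.8808, 0.8205, 1.1516]), array([-0.3294, -0.6081, -0.7223]))
pot 0.85 [ 0.4934 -0.1657  0.0631] [234.5167 208.2597]
strainer 0.49 [ 0.4975 -0.1633  0.1129] [232.2759 196.8235]
lid 0.95 [ 0.4789 -0.207   0.1481] [230.6123 175.8821]
lid 0.86 [ 0.2354 -0.3683  0.0408] [279.4724 145.9386]
lid 0.8 [ 0.6035 -0.4366  0.0403] [165.5578 171.4792]
lid 0.67 [ 0.4003 -0.4177  0.048 ] [226.9926 151.9652]
tray 0.84 [0.5376 0.2335 0.0067] [290.9709 333.3304]
top pos (array([ 0.1132, -0.0841,  1.5145]), array([ 0.1898, -0.0169, -0.9817]))
pot 0.97 [ 0.4343 -0.2014  0.0811] [310.7861 194.1801]
lid 0.87 [ 0.5813 -0.4504  0.0405] [387.5251 147.8498]
lid 0.72 [ 0.4579 -0.2259  0.157 ] [320.9123 179.6745]
lid 0.65 [ 0.406  -0.4113  0.0469] [379.9864 203.2354]
tray 0.64 [0.5672 0.2486 0.0012] [164.1652 164.0182]
wrist pos (array([ 0.3157, -0.5163,  0.3735]), array([-0.2695, -0.1121, -0.9565]))
lid 0.94 [ 0.2318 -0.4002  0.0491] [138.8373 141.6436]
lid 0.82 [ 0.359  -0.4475  0.0263] [235.5603  36.8948]
```

View pics/side0.png

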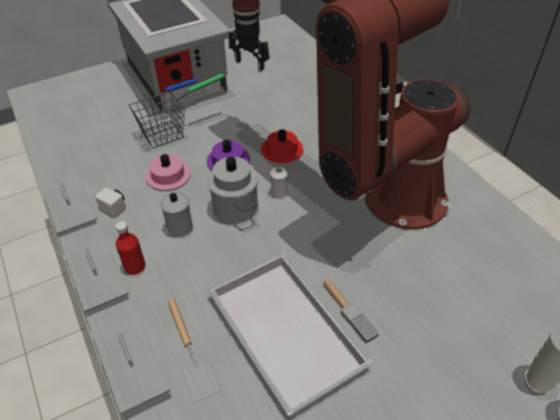

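View pics/top0.png

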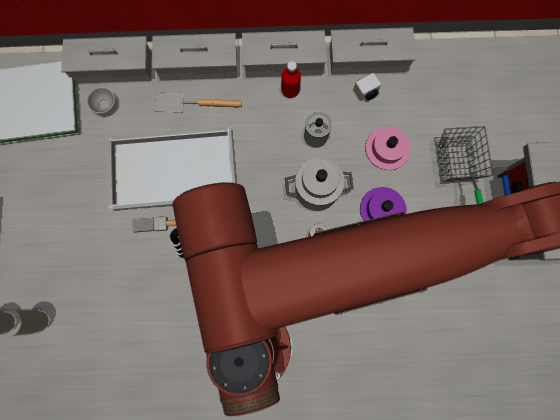

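View pics/wrist0.png

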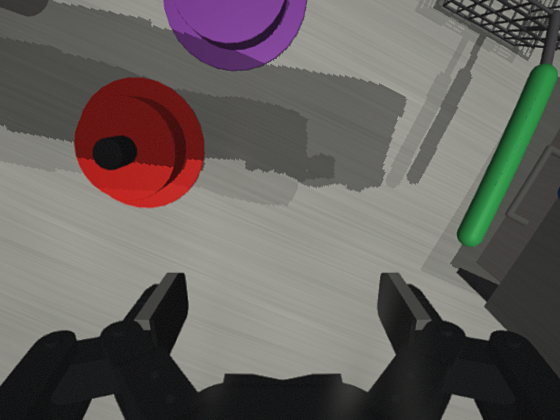

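```bash
python3 - <<'E'
import cv2
a=cv2.imread('pics/side0.png')[130:270,160:320];b=cv2.imread('pics/top0.png')[120:260,250:410]
cv2.imwrite('pics/crop0.png',cv2.hconcat([cv2.resize(a,(400,350),interpolation=3),cv2.resize(b,(400,350),interpolation=3)]))
E
```

```text
(no output)
```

View pics/crop0.png

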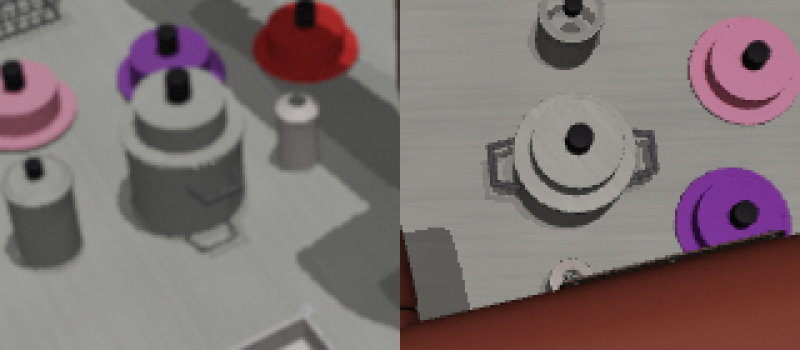

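The task pot is at top (318,185) / side (233,190): wide, steel-coloured lid, two wire loops. The others are a narrow canister without loops at top (318,127) / side (177,213), and pink, purple and red lids at top (389,147), (383,207) and side (282,146). The crop confirms the two loops on the first. The tray is at top (173,168). Next I'll measure.

```bash
cat > m0.py <<'E'
from h import *
np.set_printoptions(precision=4,suppress=True)
C={n:cap(n,n+'1.png') for n in ['side','top']}
box={'side':(215,150,250,180),'top':(305,160,340,190)}
rs=[]
for n,c in C.items():
    x0,y0,x1,y1=box[n]; m=(c['color'][y0:y1,x0:x1].max(2)<50)
    k,l,s,ce=cv2.connectedComponentsWithStats(m.astype(np.uint8)); i=1+np.argmax(s[1:,4]); uv=ce[i]+[x0,y0]
    print(n,'knob',uv,s[i]); rs.append(ray(c,uv))
K,e=tri(rs); print('knob',K,e)
# outline of pot/lid and tray
ims=[]
for n in C:
    for k in ['tray','pot','lid']:
        for r in outline_of(k,n):
            m=r['pixels'].astype(np.uint8); 
            ys,xs=np.nonzero(m); print(n,k,round(r['score'],2),m.sum(),xs.min(),xs.max(),ys.min(),ys.max())
            if k=='tray':
                h=cv2.convexHull(np.c_[xs,ys].astype(np.int32)); print(cv2.approxPolyDP(h,6,True)[:,0].tolist())
a=cv2.resize(cv2.imread('pics/side1.png')[250:420,200:380],None,fx=3,fy=3,interpolation=3)
b=cv2.resize(cv2.imread('pics/top1.png')[120:220,100:250],None,fx=5,fy=5,interpolation=3)
cv2.imwrite('pics/trs.png',a);cv2.imwrite('pics/trt.png',b)
E
python3 m0.py
```

```text
side knob [230.7143 164.0952] [ 12   8   9  13 105]
top knob [321.1887 175.3113] [ 11  10  11  12 106]
knob [ 0.4671 -0.2261  0.1717] [np.float64(0.00042716555183425046), np.float64(0.0004271655518341176)]
side tray 0.94 13887 209 373 252 417
[[373, 363], [290, 417], [209, 289], [283, 252]]
side pot 0.71 1076 210 257 188 222
side lid 0.82 1511 207 256 158 197
side lid 0.78 1113 260 302 129 163
side lid 0.73 635 207 249 140 168
side lid 0.7 1274 145 190 153 190
top tray 0.57 8146 107 233 127 209
[[233, 180], [169, 204], [109, 209], [107, 140], [229, 127]]
top pot 0.72 417 285 352 172 211
top lid 0.85 1858 295 344 157 204
top lid 0.84 1131 360 406 187 220
top lid 0.69 1536 366 410 127 169
```

View pics/trs.png

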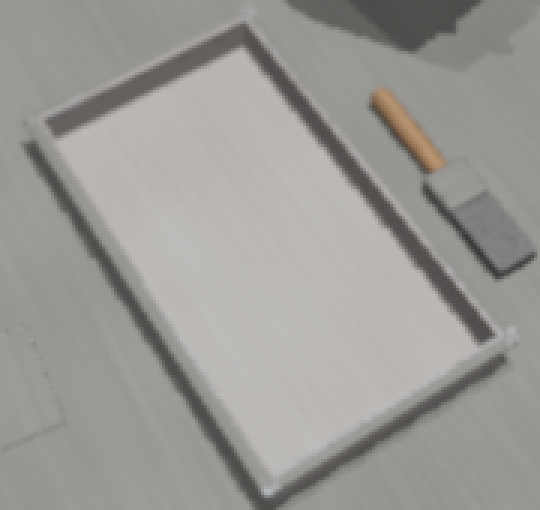

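View pics/trt.png

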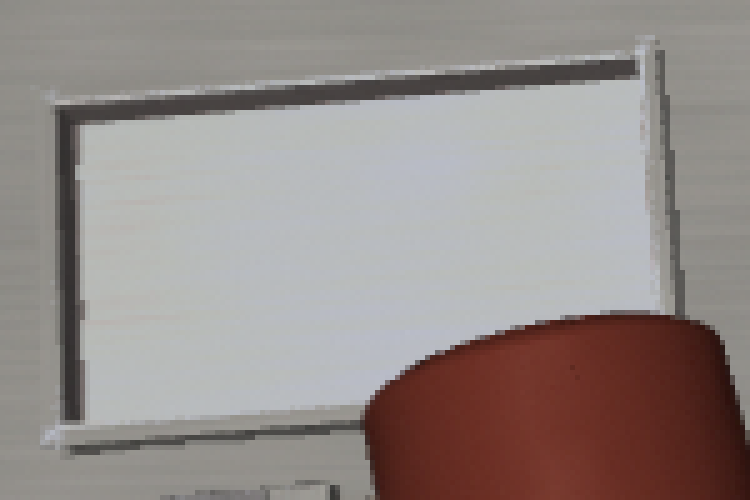

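```bash
python3 - <<'E'
from h import *
np.set_printoptions(precision=4,suppress=True)
S=vision.capture('side');T=vision.capture('top')
s={'A':(283,254.5),'B':(211.5,291.3),'C':(289.3,413),'D':(369,362.5)}
t={'C':(111,140),'B':(229.5,129.5),'D':(110.5,207)}
for k in s: print(k,atz(S,s[k],.04), tri([ray(S,s[k]),ray(T,t[k])]) if k in t else '')
# pot loops: side handle & top
for uv in [(289.5,186),(349,181)]: print('loop',atz(T,uv,.084))
print(env.observe()['t'])
E
```

```text
A [0.447  0.0325 0.04  ] 
B [0.6624 0.0476 0.04  ] (array([0.6618, 0.0393, 0.03  ]), [np.float64(0.001774594350624428), np.float64(0.001774594350624553)])
C [0.6467 0.4162 0.04  ] (array([0.6441, 0.4107, 0.0257]), [np.float64(0.0005094876229592744), np.float64(0.0005094876229590536)])
D [0.431  0.4033 0.04  ] (array([0.4286, 0.402 , 0.0354]), [np.float64(0.0007528240106398983), np.float64(0.0007528240106398487)])
loop [ 0.4608 -0.1396  0.084 ]
loop [ 0.4693 -0.3165  0.084 ]
1.25
```

Emit:
{"method": "servo_tool", "body": {
  "deltas": [
    [0,0,0.17,13.9,20.1,3.5,85],
    [0,0,0.17,13.9,20.1,3.5,85],
    [0,0,0.17,13.9,20.1,3.5,85],
    [0,0,0.17,13.9,20.1,3.5,85],
    [0,0,0.17,13.9,20.1,3.5,85],
    [0,0,0.17,13.9,20.1,3.5,85],
    [0,0,0.17,13.9,20.1,3.5,85],
    [0,0,0.17,13.9,20.1,3.5,85],
    [0,0,0.17,13.9,20.1,3.5,85],
    [0,0,0.17,13.9,20.1,3.5,85],
    [0,0,0.17,13.9,20.1,3.5,85],
    [0,0,0.17,13.9,20.1,3.5,85],
    [0,0,0.17,13.9,20.1,3.5,85],
    [0,0,0.17,13.9,20.1,3.5,85],
    [0,0,0.17,13.9,20.1,3.5,85],
    [0,0,0.17,13.9,20.1,3.5,85],
    [0,0,0,0,0,0,85]
  ]
}}

```text
t: 3.38
tool_pos: [0.4682, -0.2251, 0.2877]
eef_rot: [0.707, 0.708, 0.0, 0.0]
wrist_force: [-0.1, -0.1, 0.3]
finger_gap: 0.0851
```

```bash
python3 - <<'E'
from h import *
np.set_printoptions(precision=4,suppress=True)
o=env.observe();print(o['t'],o['joint_pos'],o['tool_pos'],o['eef_rot'],o['wrist_force'])
c=cap('wrist','wrist2.png');print(c['t'],-np.array(c['R']).T@c['t'])
for k in ['lid','pot']:
  for r in search_frame(k,'wrist')[:3]: print(k,round(r['score'],2),w(c,r['centre']),proj(c,w(c,r['centre']))[0])
print(proj(c,[[.467,-.226,.19],[.467,-.226,.156]]))
m=(c['color'].max(2)<50).astype(np.uint8)
k,l,s,ce=cv2.connectedComponentsWithStats(m)
for i in range(1,k):
  if s[i,4]>200: print(s[i],ce[i])
E
```

```text
3.375 [-0.7005 -0.121  -0.0237  1.6675  0.0002 -0.7021] [ 0.4682 -0.2251  0.2877] [0.7065 0.7077 0.0001 0.0003] [-0.1413 -0.0802  0.2913]
[ 0.2257 -0.5026  0.292 ] [ 0.3915 -0.2253  0.4298]
lid 0.84 [ 0.577  -0.4452  0.0456] [112.8265 259.6604]
lid 0.81 [ 0.278  -0.3881  0.0125] [140.5127   8.8932]
lid 0.69 [ 0.4532 -0.2241  0.1537] [283.4527 184.1099]
pot 0.94 [ 0.4603 -0.1552  0.0849] [348.4284 176.726 ]
[[281.1198 212.5019]
 [281.2447 200.557 ]]
[ 77 103  39  28 895] [ 95.7788 116.1788]
[134 109  26  46 299] [150.8094 131.7358]
[347 152  29  36 323] [365.7709 164.0712]
[ 263  187   38   45 1352] [281.3861 209.0377]
[ 81 264  33  30 662] [ 97.1541 278.8792]
[    0   273   560   147 39042] [280.5143 374.2958]
[267 333  18  25 383] [275.4178 345.1906]
```

View pics/wrist2.png

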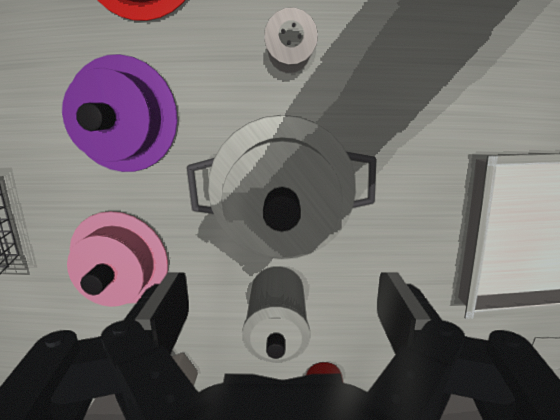

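The wrist view shows the steel lid's knob at (281,209), where I predicted it (281,207). The loops are at (200,187) and (362,178), and the canister's knob is separate at (276,345). I'll descend to TCP z 0.160 and close.

Emit:
{"method": "servo_tool", "body": {
  "deltas": [
    [0,0,0,-1,-1,-20,85],
    [0,0,0,0,0,-20,85],
    [0,0,0,0,0,-20,85],
    [0,0,0,0,0,-20,85],
    [0,0,0,0,0,-20,70],
    [0,0,0,0,0,-15,60],
    [0,0,0,0,0,-12,50],
    [0,0,0,0,0,0,20],
    [0,0,0,0,0,0,20],
    [0,0,0,0,0,0,20],
    [0,0,0,0,0,0,20]
  ]
}}

```text
t: 4.9
tool_pos: [0.4666, -0.2271, 0.1605]
eef_rot: [0.707, 0.707, 0.0, 0.0]
wrist_force: [0.3, 0.5, -3.4]
finger_gap: 0.0285
```

Emit:
{"method": "servo_tool", "body": {
  "deltas": [
    [0,0,0,0,0,4,20],
    [0,0,0,0,0,8,20],
    [0,0,0,0,0,12,20],
    [0,0,0,0,0,12,20],
    [0,0,0,0,0,12,20],
    [0,0,0,0,0,12,20],
    [0,0,0,0,0,12,20],
    [0,0,0,0,0,8,20],
    [0,0,0,0,0,0,20]
  ]
}}

```text
t: 6.02
tool_pos: [0.4667, -0.2273, 0.241]
eef_rot: [0.707, 0.707, 0.0, 0.0]
wrist_force: [0.4, 0.7, -3.3]
finger_gap: 0.0285
```

```bash
python3 - <<'E'
from h import *
a=cap('side','s3.png')['color'][100:260,150:310];b=cap('wrist','w3.png')['color']
cv2.imwrite('pics/c3.png',np.hstack([cv2.resize(a,(400,400)),cv2.resize(b,(400,400))])[:,:,::-1])
E
```

```text
(no output)
```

View pics/c3.png

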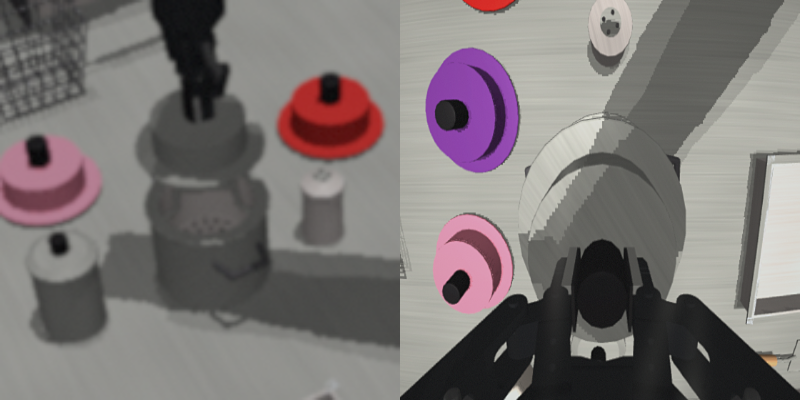

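The side view shows the lid lifted clear by the gripper and the strainer still in the pot (crop about (205,200)). I'll carry the lid to the tray's far half.

Emit:
{"method": "servo_tool", "body": {
  "deltas": [
    [0,0,0,3,20,0,20],
    [0,0,0,5,35,0,20],
    [0,0,0,6,44,0,20],
    [0,0,0,6,44,0,20],
    [0,0,0,6,44,0,20],
    [0,0,0,6,44,0,20],
    [0,0,0,6,44,0,20],
    [0,0,0,6,44,0,20],
    [0,0,0,6,44,-5,20],
    [0,0,0,6,44,-10,20],
    [0,0,0,6,44,-15,20],
    [0,0,0,6,44,-15,20],
    [0,0,0,5,30,-15,20],
    [0,0,0,2,10,-10,20],
    [0,0,0,0,0,0,20],
    [0,0,0,0,0,0,20]
  ]
}}

```text
t: 8.12
tool_pos: [0.5416, 0.3072, 0.171]
eef_rot: [0.708, 0.707, 0.0, 0.0]
wrist_force: [1.0, -0.5, -2.6]
finger_gap: 0.0284
```

```bash
python3 - <<'E'
from h import *
np.set_printoptions(precision=4,suppress=True)
print(env.observe()['joint_pos'])
c=cap('side','s4.png');t=cap('top','t4.png')
cv2.imwrite('pics/c4.png',np.hstack([cv2.resize(c['color'][100:420,160:400],(375,500)),cv2.resize(t['color'][100:260,100:360],None,fx=1.63,fy=1.63)[:,:424] if 0 else cv2.resize(t['color'][80:300,80:370],(420,500))])[:,:,::-1])
E
```

```text
[ 0.3064  0.1689  0.0581  1.4596 -0.0002  0.3079]
```

View pics/c4.png

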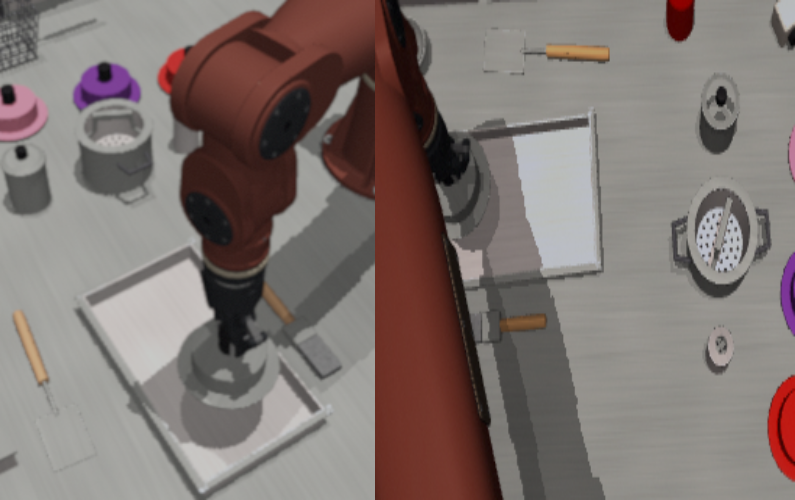

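The lid hangs over the tray's far half (crop (232,365)), and the bar is visible in the pot (crop (722,225)). Lowering now.

Emit:
{"method": "servo_tool", "body": {
  "deltas": [
    [0,0,0,0,0,-16,20],
    [0,0,0,0,0,-24,20],
    [0,0,0,0,0,-24,20],
    [0,0,0,0,0,-20,20],
    [0,0,0,0,0,-14,20],
    [0,0,0,0,0,-8,20],
    [0,0,0,0,0,-4,20],
    [0,0,0,0,0,-1,20],
    [0,0,0,0,0,0,20]
  ]
}}

```text
t: 9.35
tool_pos: [0.5418, 0.3081, 0.0599]
eef_rot: [0.707, 0.707, 0.0, 0.0]
wrist_force: [-0.3, -0.7, -2.3]
finger_gap: 0.0288
```

Emit:
{"method": "servo_tool", "body": {
  "deltas": [
    [0,0,0,0,0,-1.5,20],
    [0,0,0,0,0,-1.5,20],
    [0,0,0,0,0,0,20]
  ]
}}

```text
t: 9.72
tool_pos: [0.5415, 0.3079, 0.0563]
eef_rot: [0.707, 0.707, 0.0, -0.0]
wrist_force: [0.1, 1.0, -2.8]
finger_gap: 0.0285
```

Emit:
{"method": "servo_tool", "body": {
  "deltas": [
    [0,0,0,0,0,-1,20],
    [0,0,0,0,0,-1,20],
    [0,0,0,0,0,0,20]
  ]
}}

```text
t: 10.1
tool_pos: [0.5416, 0.3079, 0.0561]
eef_rot: [0.707, 0.707, 0.0, 0.0]
wrist_force: [-6.2, -2.1, 11.6]
finger_gap: 0.0286
```

The lid is on the floor (11.6 N up). I'll release and lift.

Emit:
{"method": "servo_tool", "body": {
  "deltas": [
    [0,0,0,0,0,1.5,20],
    [0,0,0,0,0,0,50],
    [0,0,0,0,0,0,70],
    [0,0,0,0,0,0,75],
    [0,0,0,0,0,10,75],
    [0,0,0,0,0,25,80],
    [0,0,0,0,0,40,85],
    [0,0,0,0,0,50,85],
    [0,0,0,0,0,40,85],
    [0,0,0,0,0,20,85],
    [0,0,0,0,-10,0,85],
    [0,0,0,0,-30,0,85],
    [0,0,0,-3,-45,0,85],
    [0,0,0,-3,-45,0,85],
    [0,0,0,-3,-45,0,85],
    [0,0,0,-3,-25,0,85],
    [0,0,0,0,0,0,85]
  ]
}}

```text
t: 12.22
tool_pos: [0.5289, 0.1061, 0.2397]
eef_rot: [0.708, 0.706, -0.001, -0.0]
wrist_force: [0.9, 0.5, -0.3]
finger_gap: 0.0848
```

```bash
python3 - <<'E'
from h import *
c=cap('side','s5.png')
cv2.imwrite('pics/c5.png',cv2.resize(c['color'][140:420,160:400],(514,600))[:,:,::-1]);cap('wrist','w5.png')
E
```

```text
(no output)
```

View pics/c5.png

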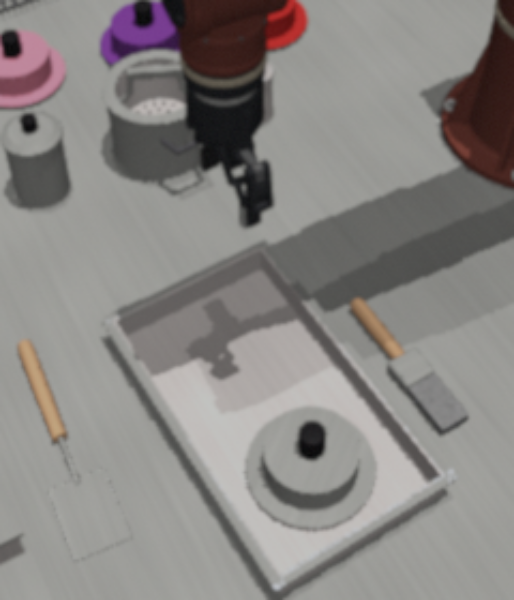

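View pics/w5.png

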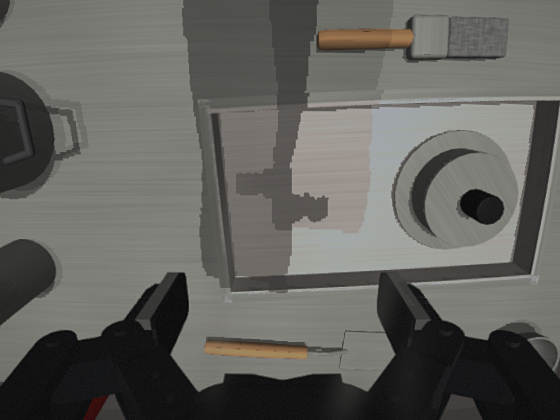

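The lid stands upright in the tray's far half (side crop (312,465)), clear of the walls. Next I'll look at the bar from above the pot.

Emit:
{"method": "servo_tool", "body": {
  "deltas": [
    [0,0,0,-4,-22,5,85],
    [0,0,0,-7,-40,5,85],
    [0,0,0,-7,-40,5,85],
    [0,0,0,-7,-40,5,85],
    [0,0,0,-7,-40,5,85],
    [0,0,0,-7,-40,5,85],
    [0,0,0,-7,-40,5,85],
    [0,0,0,-7,-40,5,85],
    [0,0,0,-7,-25,5,85],
    [0,0,0,-2,-5,5,85],
    [0,0,0,0,0,0,85],
    [0,0,0,0,0,0,85]
  ]
}}

```text
t: 13.82
tool_pos: [0.4679, -0.223, 0.2907]
eef_rot: [0.707, 0.707, 0.0, -0.0]
wrist_force: [-0.1, 0.1, 0.4]
finger_gap: 0.0847
```

```bash
python3 - <<'E'
from h import *
np.set_printoptions(precision=4,suppress=True)
for n in ['wrist','side','top']:
  c=cap(n,n+'6.png')
  for r in search_frame('strainer',n)[:3]: print(n,round(r['score'],2),w(c,r['centre']))
a=cv2.imread('pics/wrist6.png')[90:300,160:400];cv2.imwrite('pics/w6c.png',cv2.resize(a,(720,630)[:2] if 0 else (680,595),interpolation=3))
a=cv2.imread('pics/side6.png')[150:240,190:280];b=cv2.imread('pics/top6.png')[140:230,275:365]
cv2.imwrite('pics/st6.png',cv2.hconcat([cv2.resize(x,(400,400),interpolation=3) for x in (a,b)]))
E
```

```text
wrist 0.57 [ 0.4723 -0.2282  0.1093]
side 0.82 [ 0.4625 -0.2446  0.1143]
top 0.74 [ 0.4529 -0.2684  0.1063]
```

View pics/w6c.png

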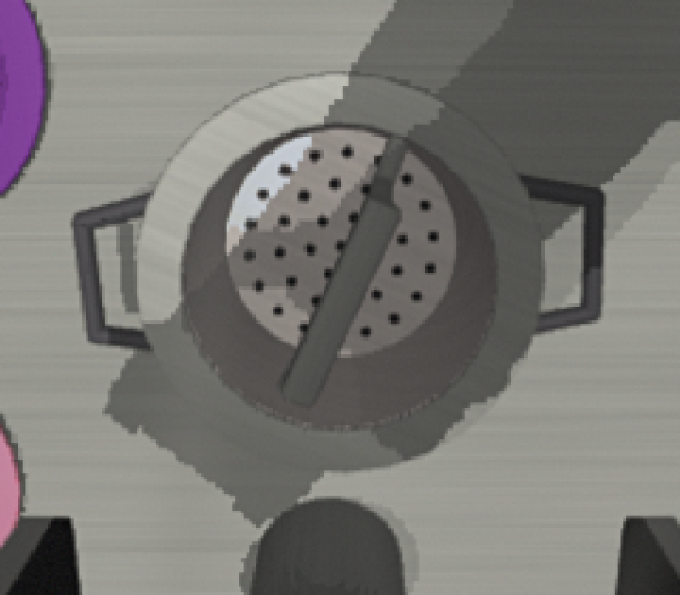

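View pics/st6.png

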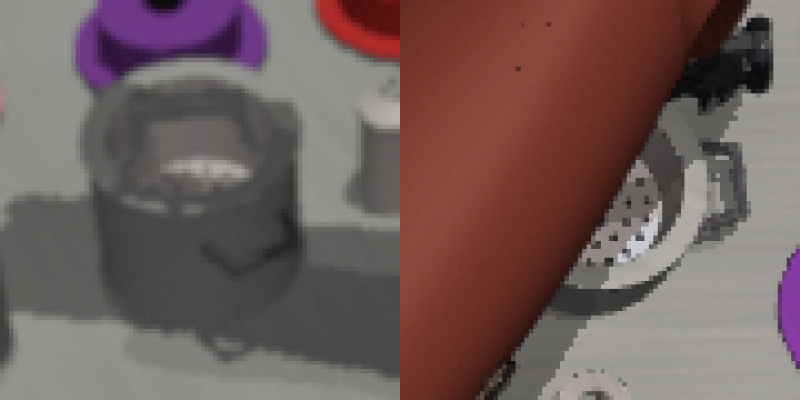

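The strainer is home and the bar runs obliquely in the wrist crop, from about (383,206) to (297,399). I'll use the earlier unobstructed top picture as second view.

```bash
python3 - <<'E'
import cv2
b=cv2.imread('pics/t4.png')[155:210,290:350];a=cv2.imread('pics/s4.png')[160:215,205:265]
cv2.imwrite('pics/st7.png',cv2.hconcat([cv2.resize(x,(400,367),interpolation=2) for x in (a,b)]))
E
```

```text
(no output)
```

View pics/st7.png

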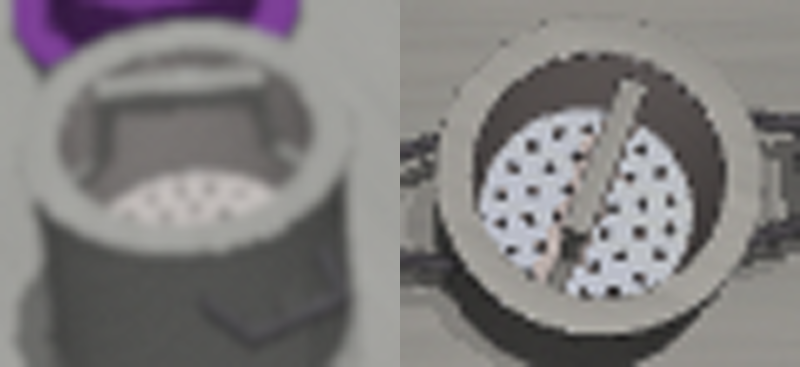

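```bash
python3 - <<'E'
from h import *
np.set_printoptions(precision=4,suppress=True)
S=vision.capture('side');T=vision.capture('top');W=vision.capture('wrist')
far=[(S,(219.7,172.7)),(T,(324.65,167.75)),(W,(264.8,230.8))]
near=[(S,(244.7,170.8)),(T,(317.3,189.5)),(W,(295.2,162.7))]
P=[]
for n,l in (('far',far),('near',near)):
    print(n,'all',tri([ray(*x) for x in l]),'TW',tri([ray(*x) for x in l[1:]])[0],'SW',tri([ray(*x) for x in l[::2]])[0])
    print([atz(c,u,.145) for c,u in l]); P.append([atz(c,u,.145) for c,u in l])
for i in range(3):
    a,b=P[0][i],P[1][i];d=a-b;print((a+b)/2,np.linalg.norm(d),np.arctan2(d[1],d[0]))
o=env.observe();print(o['t'],o['joint_pos'])
# flange ellipse wrist crop
for uv in [(139/2.833+160,275/2.833+90),(545/2.833+160,275/2.833+90),(342/2.833+160,71/2.833+90),(342/2.833+160,470/2.833+90)]: print(atz(W,uv,.114))
E
```

```text
far all (array([ 0.4979, -0.24  ,  0.143 ]), [np.float64(0.0003735228722083255), np.float64(0.0016900959724463257), np.float64(0.0018893509416260355)]) TW [ 0.4892 -0.2378  0.1701] SW [ 0.4988 -0.2396  0.1437]
[array([ 0.4986, -0.2373,  0.145 ]), array([ 0.4956, -0.2398,  0.145 ]), array([ 0.4992, -0.2401,  0.145 ])]
near all (array([ 0.4342, -0.2135,  0.1425]), [np.float64(0.0017548887637519152), np.float64(0.0021671957247433138), np.float64(0.002469823177076772)]) TW [ 0.4334 -0.2138  0.1502] SW [ 0.4348 -0.2118  0.1438]
[array([ 0.4341, -0.2096,  0.145 ]), array([ 0.4328, -0.2153,  0.145 ]), array([ 0.4361, -0.2126,  0.145 ])]
[ 0.4664 -0.2235  0.145 ] 0.07028179183674872 -0.40598334057131596
[ 0.4642 -0.2276  0.145 ] 0.06742735959636698 -0.3718905714614663
[ 0.4676 -0.2263  0.145 ] 0.06881059592358577 -0.41039154447976833
14.275 [-0.6995 -0.1217 -0.0187  1.674   0.0001 -0.6988]
[ 0.4648 -0.2961  0.114 ]
[ 0.4649 -0.1547  0.114 ]
[ 0.3965 -0.2252  0.114 ]
[ 0.539  -0.2255  0.114 ]
```

The bar's centre is (0.467,-0.226), its top at about 0.144 (the text gives 0.145), with yaw -0.40. I'll turn the jaws across it and descend to TCP 0.120.

Emit:
{"method": "servo_tool", "body": {
  "deltas": [
    [0,0,-0.1,-1,-3,-25,60],
    [0,0,-0.1,0,0,-25,60],
    [0,0,-0.1,0,0,-25,60],
    [0,0,-0.1,0,0,-25,55],
    [0,0,0,0,0,-20,50],
    [0,0,0,0,0,-15,50],
    [0,0,0,0,0,-5,50],
    [0,0,0,0,0,0,50]
  ]
}}

```text
t: 15.28
tool_pos: [0.4666, -0.2271, 0.151]
eef_rot: [0.834, 0.552, 0.0, 0.0]
wrist_force: [-1.3, -0.2, -0.2]
finger_gap: 0.0497
```

```bash
python3 - <<'E'
from h import *
c=cap('wrist','w8.png');print(proj(c,[[.467,-.226,.145],[.5,-.24,.145],[.434,-.212,.145]]))
E
```

```text
[[284.48156514 270.20370769]
 [284.27505257 330.47468911]
 [284.70598068 200.43196362]]
```

View pics/w8.png

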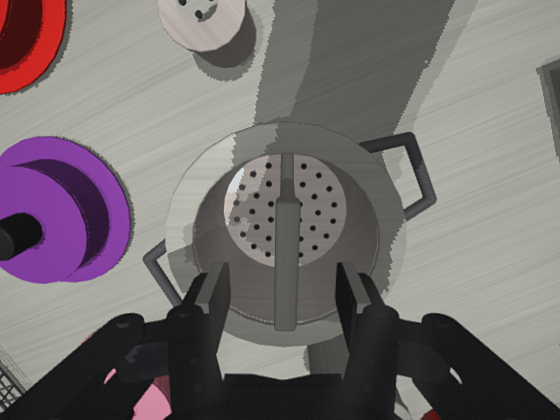

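The bar is vertical in the image (column 286, rows 198–330), centred between the pads (columns 220 and 350). Descending and closing.

Emit:
{"method": "servo_tool", "body": {
  "deltas": [
    [0,0,0,0.5,0,-12,50],
    [0,0,0,0,0,-12,50],
    [0,0,0,0,0,-7,45],
    [0,0,0,0,0,0,4],
    [0,0,0,0,0,0,4],
    [0,0,0,0,0,0,4],
    [0,0,0,0,0,0,4],
    [0,0,0,0,0,0,4]
  ]
}}

```text
t: 16.32
tool_pos: [0.4671, -0.2272, 0.1201]
eef_rot: [0.834, 0.552, 0.0, 0.0]
wrist_force: [-0.5, 0.3, 1.7]
finger_gap: 0.0111
```

Emit:
{"method": "servo_tool", "body": {
  "deltas": [
    [0,0,0,0,0,4,4],
    [0,0,0,0,0,8,4],
    [0,0,0,0,0,12,4],
    [0,0,0,0,0,14,4],
    [0,0,0,0,0,14,4],
    [0,0,0,0,0,14,4],
    [0,0,0,0,0,14,4],
    [0,0,0,0,0,14,4],
    [0,0,0,0,0,10,4],
    [0,0,0,0,0,0,4]
  ]
}}

```text
t: 17.58
tool_pos: [0.4673, -0.2274, 0.2247]
eef_rot: [0.834, 0.552, 0.0, 0.001]
wrist_force: [0.2, 1.0, -2.8]
finger_gap: 0.0108
```

```bash
python3 - <<'E'
from h import *
a=cap('side','s9.png')['color'][100:260,150:310];b=cap('wrist','w9.png')['color']
cv2.imwrite('pics/c9.png',np.hstack([cv2.resize(a,(400,400)),cv2.resize(b,(400,400))])[:,:,::-1])
E
```

```text
(no output)
```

View pics/c9.png

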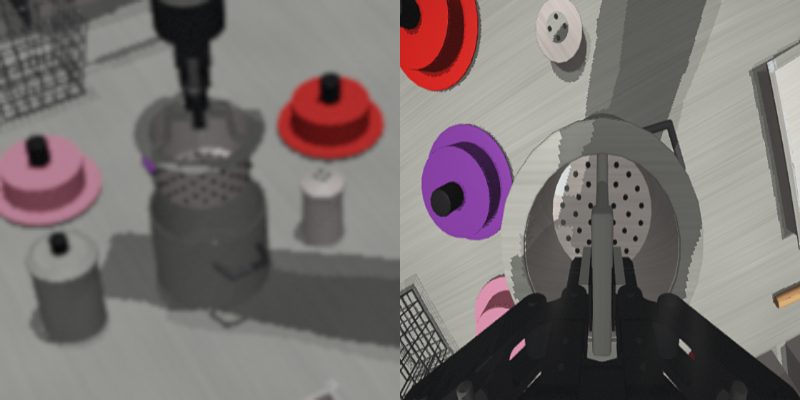

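The strainer is held upright and its foot is clear of the pot rim (side crop (205,185)). Carrying it to the tray's near half.

Emit:
{"method": "servo_tool", "body": {
  "deltas": [
    [0,0,0,3,15,0,4],
    [0,0,0,6,30,0,4],
    [0,0,0,8,38,0,4],
    [0,0,0,9,38,0,4],
    [0,0,0,9,38,0,4],
    [0,0,0,9,38,0,4],
    [0,0,0,9,38,0,4],
    [0,0,0,9,38,0,4],
    [0,0,0,8,38,0,4],
    [0,0,0,6,30,0,4],
    [0,0,0,4,17,0,4],
    [0,0,0,2,7,0,4],
    [0,0,0,0,0,0,4],
    [0,0,0,0,0,0,4]
  ]
}}

```text
t: 19.42
tool_pos: [0.549, 0.1371, 0.2238]
eef_rot: [0.834, 0.552, -0.0, 0.0]
wrist_force: [0.2, -0.7, -2.6]
finger_gap: 0.0104
```

```bash
python3 - <<'E'
from h import *
a=cap('side','s10.png')['color'][100:420,160:400];b=cap('wrist','w10.png')['color']
cv2.imwrite('pics/c10.png',np.hstack([cv2.resize(a,(375,500)),cv2.resize(b,(420,315)).repeat(1,0) if 0 else cv2.resize(b,(425,500))])[:,:,::-1])
E
```

```text
(no output)
```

View pics/c10.png

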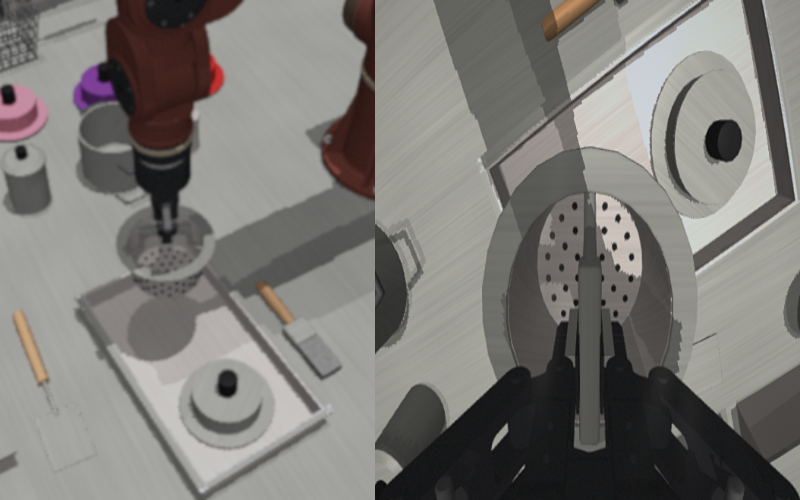

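The strainer is over the tray's near half. Lowering.

Emit:
{"method": "servo_tool", "body": {
  "deltas": [
    [0,0,0,0,0,-10,4],
    [0,0,0,0,0,-22,4],
    [0,0,0,0,0,-25,4],
    [0,0,0,0,0,-25,4],
    [0,0,0,0,0,-22,4],
    [0,0,0,0,0,-15,4],
    [0,0,0,0,0,-9,4],
    [0,0,0,0,0,-5,4],
    [0,0,0,0,0,-3,4],
    [0,0,0,0,0,0,4]
  ]
}}

```text
t: 20.78
tool_pos: [0.5492, 0.1379, 0.0881]
eef_rot: [0.834, 0.552, 0.0, 0.0]
wrist_force: [0.6, 0.0, -3.0]
finger_gap: 0.011
```

Emit:
{"method": "servo_tool", "body": {
  "deltas": [
    [0,0,0,0,0,-1.5,4],
    [0,0,0,0,0,-1.5,4],
    [0,0,0,0,0,0,4]
  ]
}}

```text
t: 21.15
tool_pos: [0.5489, 0.1379, 0.0847]
eef_rot: [0.834, 0.552, -0.0, -0.0]
wrist_force: [-0.5, 1.0, -3.8]
finger_gap: 0.0109
```

Emit:
{"method": "servo_tool", "body": {
  "deltas": [
    [0,0,0,0,0,-1,4],
    [0,0,0,0,0,-1,4],
    [0,0,0,0,0,0,4]
  ]
}}

```text
t: 21.52
tool_pos: [0.5492, 0.138, 0.0841]
eef_rot: [0.834, 0.552, 0.0, 0.0]
wrist_force: [-5.2, -0.3, 7.4]
finger_gap: 0.0109
```

Emit:
{"method": "servo_tool", "body": {
  "deltas": [
    [0,0,0,0,0,1.5,4],
    [0,0,0,0,0,0,25],
    [0,0,0,0,0,0,45],
    [0,0,0,0,0,0,50],
    [0,0,0,0,0,0,50],
    [0,0,0,0,0,8,50],
    [0,0,0,0,0,20,50],
    [0,0,0,0,0,35,50],
    [0,0,0,0,0,45,60],
    [0,0,0,0,0,45,60],
    [0,0,0,-10,-20,20,60],
    [0,0,0,-15,-40,0,60],
    [0,0,0,-15,-40,0,60],
    [0,0,0,-10,-30,0,60],
    [0,0,0,0,0,0,60],
    [0,0,0,0,0,0,60]
  ]
}}

```text
t: 23.52
tool_pos: [0.4993, 0.0081, 0.2585]
eef_rot: [0.834, 0.552, 0.001, 0.0]
wrist_force: [1.0, -0.5, 0.4]
finger_gap: 0.0603
```

```bash
python3 - <<'E'
from h import *
np.set_printoptions(precision=4,suppress=True)
C={}
for n in ['side','wrist']:
  c=C[n]=cap(n,n+'11.png')
  for k in ['lid','strainer','pot']:
    for r in search_frame(k,n)[:2]: print(n,k,round(r['score'],2),w(c,r['centre']))
# predicted outlines on side image: lid brim, strainer flange
im=C['side']['color'][:,:,::-1].copy();th=np.linspace(0,2*np.pi,90)
for x,y,z,r in [(.5416,.308,.014,.072),(.5416,.308,.052,.052),(.549,.138,.078,.072),(.549,.138,.004,.05),(.467,-.226,.11,.068)]:
  p=proj(C['side'],np.c_[x+r*np.cos(th),y+r*np.sin(th),0*th+z]); cv2.polylines(im,[np.int32(p*4)],True,(0,255,0),1,cv2.LINE_AA,2)
cv2.imwrite('pics/c11.png',cv2.resize(im[130:420,160:400],(497,600),interpolation=3))
o=env.observe();print(o['t'],o['wrist_force'])
E
```

```text
side lid 0.94 [ 0.2258 -0.3554  0.0477]
side lid 0.75 [0.5557 0.3211 0.0532]
side strainer 0.74 [0.548  0.1296 0.0721]
side pot 0.98 [ 0.4758 -0.2308  0.0596]
wrist lid 0.76 [ 0.5776 -0.4228  0.0397]
wrist lid 0.75 [0.5309 0.2768 0.0396]
wrist strainer 0.63 [0.5544 0.1457 0.0779]
wrist pot 0.83 [ 0.4662 -0.2565  0.0686]
23.925 [ 0.2924 -0.5887 -0.0257]
```

View pics/c11.png

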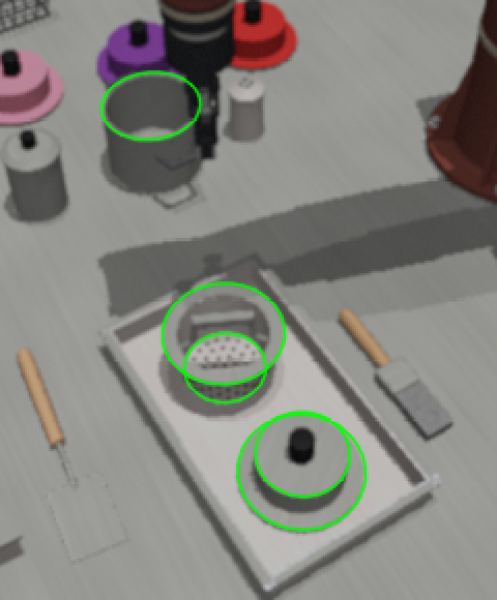

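View pics/wrist11.png

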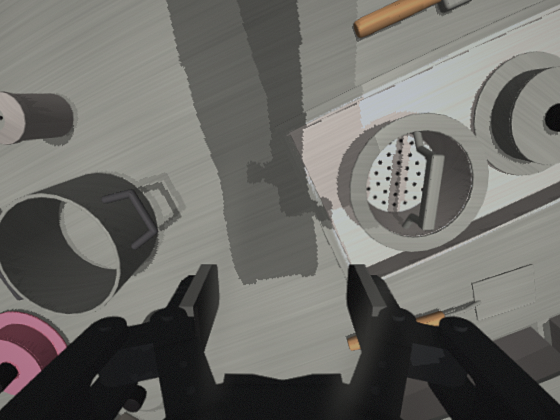

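The predicted outlines for both parts at floor height, and for the pot rim where it began, lie on the picture. Both parts are upright and released, and the pot is empty and unmoved. Handing in.

```bash
python3 -c "
from bench import workorder;print(workorder.job_done())"
```

```text
the job is handed in; nothing more can be done
None
```

I took the lid off first, then lifted the strainer out by its bar, and set both upright and released on the tray floor. I handed the job in at about 24 s; it gave no verdict.

- **Placement:** the lid stands at about (0.542, 0.308) and the strainer at about (0.549, 0.138), 170 mm apart. Both sit inside the tray walls.
- **Gentle set-down:** each part was lowered slowly until the wrist force showed floor contact (about 12 N for the lid, 7 N for the strainer). Contact came within 1 mm of the expected height.
- **Final check:** in the last side picture, the predicted outlines of both parts on the tray floor and of the pot rim at its start position match what is seen. The pot did not visibly move, and the gripper is clear of everything.
- **Disagreements:**
  - The tray-corner heights from two views came out at 26–35 mm instead of 40. I placed the tray from the side view at the stated rim height.
  - One bar end came out at 0.170 m when measured from the top and wrist views only. The side-and-wrist pair gave 0.144 m, close to the stated 0.145 m, so I used that.

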